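# Blot the hand stamp and hang it on its rack

### The arm

A 6-joint arm with a two-finger parallel gripper is mounted at the origin on a cart in front of the work surface, level with it; the furniture and walls round the work are solid. World frame = base frame: x ahead of the robot, y to its left, z up, the work surface at z = 0. Lengths are in m, angles in rad, forces in N, time in s.
With the tool pointing down it reaches from about 0.375 to 0.825 m from the base axis. Payload 5.5 kg.
Tool frame: the origin (TCP) lies between the finger pads; the fingertips stand 19 mm ahead of it and the grasp point (between the pads) is the TCP (robot.finger_overhang is the distance from the TCP to the fingertips, in m); z points along the fingers, y is the direction in which the jaws open and shut (so a half turn about z gives the same grasp; the last joint's range is limited). The gripper opens to 85 mm and grips with 20 to 120 N. Pads are 22 mm wide; open, the fingers measure 114 mm over their backs; the gripper's body (76 mm by 85 mm) begins 54 mm behind the grasp point. The pads swing forward as they close: fully open they stand 13 mm farther back than shut.
Start: joints at [1.334, 0.314, -0.047, 1.21, 0, 1.571], TCP at [0.141, 0.583, 0.25] pointing down, gripper open.
Joint ranges: [-2.67, 2.67], [-0.69, 1.73], [-1.03, 1.25], [-2.08, 2.16], [-1.42, 1.45], [-3.14, 3.14]. Speed limits (rad/s): [2.39, 2.39, 3.01, 3.14, 3.14, 3.14].

### API

Orientations are given as a unit quaternion [x, y, z, w].
In Python, from bench import robot gives the robot as it stands.
- The arm moves only by the tool step_arm, never from a script. Its argument "moves" is a list of rows, each an object of numbers: "ax", "ay", "az": the turn, a rotation vector about the tool's x, y, z in degrees; "dx", "dy", "dz": the shift along the tool's x, y, z in mm; "claw": the closure, from -1 (fully open) to 1 (shut). In form: [{"ax": .., "ay": .., "az": .., "dx": .., "dy": .., "dz": .., "claw": ..}, ...]. A call has 1 to 10 rows; each row is the pose to reach, as a shift and turn from the pose commanded when the call began, along the tool's axes at that moment; what a row does not reach only later rows make up. A row lasts 1/8 s, in which the tool goes at most 62.5 mm and 10.7 degrees, less where a joint would pass 70% of its speed; a pose out of reach is approached as far as the arm can. A call with a gripper value outside its range is refused whole. The fingers move at their own pace and stop on an object; the grip force is fixed at half the most. Time passes only in rows, so rows that repeat a pose let the fingers close. It gives the time, the measured TCP pose, the force and the opening at its end, in the units of the state.
- robot.get_obs(): the state, without advancing time (a new reading comes with each control period).
- robot.grab_frame(name): name is "scene" or "top" or "wrist"; returns a dict with "img" (384x512x3 uint8, red, green, blue), "K" (3x3 intrinsics, pixels), "origin" and "attitude" of the camera in the world. Camera axes: x right, y up, looking along -z (the intrinsics and any distortion apply to the point x, -y, -z); pixel columns grow to the right and rows downward; lengths in m; the calibration is good to about 2 mm. The wrist camera is an equidistant fisheye: a pixel r from the principal point sees the ray r / f radians off the axis. A picture is of the moment at which its call begins. There is no depth.
- robot.close_job(): hands the job in, once; it reports no verdict.
The state is a dict: "clock": time; "joint_positions": joint angles; "qvel": joint speeds; "tau": joint torques, N m; "tcp_pos": TCP position; "ee_rot": TCP orientation; "force": force on the tool from outside, world axes, zero at the start; "ft_torque": the same for the moment, N m; "gripper_width": finger opening in m.
Only numpy, scipy, OpenCV 4.12 (cv2) and the standard library are available. Lean on these libraries where they do the work, as an engineer would, in place of code of your own. Each camera call takes 0.05 s, during which the arm holds its last target.

### The job

The hand stamp with the black knob and red taper lies on its side. Stand it upright, rubber face down, in the middle of the grey blotter pad and let go of it; then take it again by its knob and hang it on the blue rack: bring its neck sideways into the open side of the hook and lower it until the red taper sits fully home in the cup. Leave the mug, the tape dispenser and the blue-lidded jar that stand behind the work where they are.

Things in the scene. Friction and masses are not known exactly. Their poses are not given: they have to be found in the camera images.
- stamp: Hand stamp, rigid, 132 mm long, about 0.18 kg, block end heaviest; origin on its axis at half length. Its x axis runs from rubber face to knob (x up = upright). Along x in mm: 56 x 56 block -66 (face) to -50; brass collar 28 across to -46; steel neck 16 across to +4; red taper to +25; red flange to +29; black knob to +66. Starts lying, axis level 28 mm above the desk, knob roughly to the right (-y).
- stamp_knob (a point): where to hold the black knob (round, 26 mm across, 37 mm long): on the stamp's axis, 50 mm from the stamp's origin towards the knob's end, 16 mm short of that end and 21 mm above the flange (56 mm across); axes as the stamp's
- stamp_taper (a point): on the stamp's axis at the small lower end of the red taper, 4 mm from the stamp's origin towards the knob, 70 mm above the rubber face and 46 mm below point stamp_knob. The taper grows from 18 mm across here to 56 mm across 21 mm higher; axes as the stamp's
- blotter_top (a point): centre of the upper face of the fixed grey blotter pad with black rim, 130 x 130 mm, 8 mm high; axes along its edges, z up
- rack_seat (a point): point of the fixed blue wire rack where the taper's small end lies when the stamp hangs fully home: on the cup's axis, 130 mm above the desk, z up. The cup is two stacked C-shaped rings of 7 mm bar, 4 to 18 mm above this point, 61 mm across outside, the highest part of the rack. An arm 12 mm thick goes from it to +x, to a post 80 mm off; a foot 10 mm high lies below.
- rack_throat (a point): middle of the gap in the cup through which the neck enters, 30 mm from point rack_seat in the rack's +y direction, 10 mm above it; axes as rack_seat's, +y pointing out of the gap. The gap is 26 mm wide and as high as the cup; the neck goes in along -y, with the taper's small end more than 18 mm above the height of rack_seat until it is on the cup's axis, and then down.
- mug: white mug, bystander, 92 x 127 x 95 mm, origin at the centre of its underside
- tape_holder: green tape dispenser, bystander, 110 x 28 x 60 mm, origin at the centre of its underside
- jar: jar with a blue lid, bystander, 61 mm across, 72 mm high, origin at the centre of its underside

How it is judged:
On the way:
1. the stamp stands upright, face down, in the middle of the blotter (within 35 mm), let go (angle between stamp's own x axis and vertical below 0.1 rad and horizontal distance between stamp_taper and blotter_top below 0.035 m and z of stamp_taper in the frame of blotter_top between 0.065 and 0.075 m and contact force between the fingers and stamp below 0.1 N and linear speed of stamp below 0.03 m/s), for 0.3 s.
At the end, for the whole second after the job is handed in: The stamp hangs at rest in the cup of the rack, knob up and within 0.15 rad of upright, with the small end of its taper within 5 mm of the seat point (distance between stamp_taper and rack_seat below 0.005 m and angle between stamp's own x axis and vertical below 0.15 rad and linear speed of stamp below 0.03 m/s and angular speed of stamp below 0.4 rad/s); the robot touches nothing.
It fails at once if the mug is shifted by more than 30 mm (distance of mug from where it was at the start of the episode above 0.03 m).
It fails at once if the tape dispenser is shifted by more than 30 mm (distance of tape_holder from where it was at the start of the episode above 0.03 m).
It fails at once if the jar is shifted by more than 30 mm (distance of jar from where it was at the start of the episode above 0.03 m).
It also fails if it takes over 58 s, if anything falls off the work surface, if the arm or the gripper's body presses on something with over 40 N, if the wrist force passes 120 N, or if a joint passes its speed limit or range.

## Working session

There is one attempt and no reset: what is moved stays moved. The work goes in short steps, Python scripts to look and compute and a tool call to move; the robot and the scene stay as the last step left them, time stands still between calls to the robot, and variables do not carry over. Pictures are saved under pics/ and viewed, and the job is handed in when it is done.

Besides the shell and the picture viewer there is one more tool, called by a JSON object that holds its "name" and its "arguments". step_arm: Moves the arm, as the interface text tells. Its arguments: {"type":"object","properties":{"moves":{"type":"array","items":{"type":"object","properties":{"ax":{"type":"number"},"ay":{"type":"number"},"az":{"type":"number"},"dx":{"type":"number"},"dy":{"type":"number"},"dz":{"type":"number"},"claw":{"type":"number"}}}}},"required":["moves"]}

```bash
mkdir -p pics; ls; cat > h.py <<'E'
import numpy as np, cv2
from scipy.spatial.transform import Rotation as R
from bench import robot
def grab(n,f):
    d=robot.grab_frame(n); cv2.imwrite('pics/'+f+'.png',cv2.cvtColor(d['img'],cv2.COLOR_RGB2BGR))
    np.savez('pics/'+f+'.npz',K=d['K'],o=d['origin'],a=d['attitude'],img=d['img'])
    return d
E
python3 - <<'E'
from h import *
for n in ['scene','top','wrist']:
    d=grab(n,n+'0'); print(n,d['K'],d['origin'],d['attitude'])
print(robot.get_obs())
E
```

```text
pics
scene [[430.30907703   0.         254.01580032]
 [  0.         430.30907703 191.29585191]
 [  0.           0.           1.        ]] [ 0.00916154 -0.61938423  0.74825759] [ 0.42420879 -0.15836128 -0.29165932  0.84255768]
top [[391.91705001   0.         253.97322013]
 [  0.         391.91705001 194.57941524]
 [  0.           0.           1.        ]] [0.45229672 0.05598645 1.10006932] [-0.04974969  0.04019003  0.71568802 -0.69548572]
wrist [[297.31863964   0.         256.24709401]
 [  0.         297.31863964 188.89689002]
 [  0.           0.           1.        ]] [0.06450532 0.60158003 0.37192372] [-0.12228945 -0.09448746  0.61138717  0.7760948 ]
{'clock': 0.15, 'joint_positions': array([ 1.33397309e+00,  3.14085712e-01, -4.78348215e-02,  1.21021918e+00,
       -2.18149067e-05,  1.57080070e+00]), 'qvel': array([-5.77115682e-04, -1.71192903e-03,  4.07672286e-03,  1.29761246e-04,
       -1.15008313e-04,  1.64428544e-05]), 'tau': array([ 6.80213598e-04, -5.40045369e+01,  3.40060472e+01,  1.32757070e-02,
       -2.28557312e-06,  3.05322327e-07]), 'tcp_pos': array([0.14067717, 0.58284164, 0.24962574]), 'ee_rot': array([ 1.18137233e-01,  9.92997051e-01, -6.68278978e-04, -6.85180770e-05]), 'force': array([-0.14809708, -0.04847372,  0.23976651]), 'ft_torque': array([0.02763689, 0.01215597, 0.00788354]), 'gripper_width': 0.08550395642059656}
```

View pics/scene0.png

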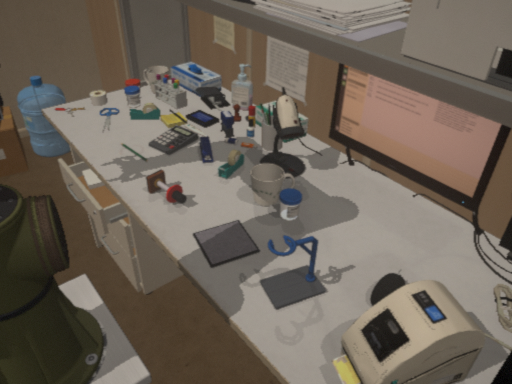

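View pics/top0.png

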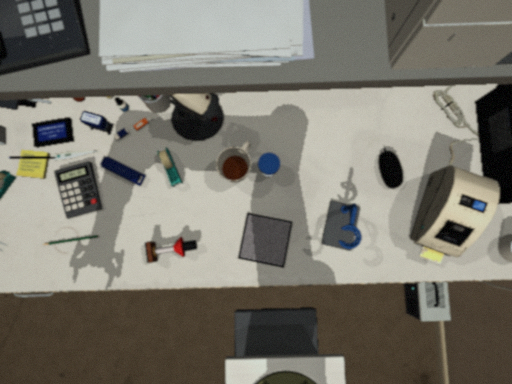

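```bash
python3 - <<'E'
import cv2
a=cv2.imread('pics/top0.png')
cv2.imwrite('pics/top0c.png',cv2.resize(a[100:280,60:260],None,fx=3.3,fy=3.3,interpolation=cv2.INTER_CUBIC)) 
cv2.imwrite('pics/top0d.png',cv2.resize(a[100:280,240:440],None,fx=3.3,fy=3.3,interpolation=cv2.INTER_CUBIC)) 
E
```

```text
(no output)
```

View crops.

View pics/top0c.png

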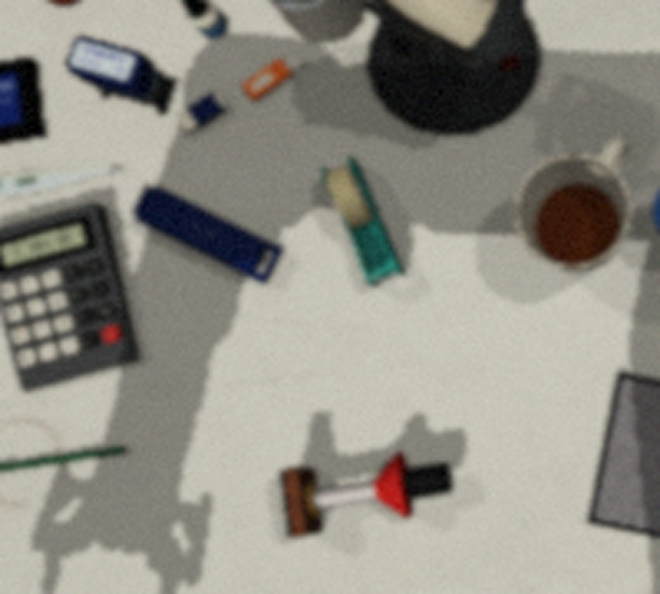

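View pics/top0d.png

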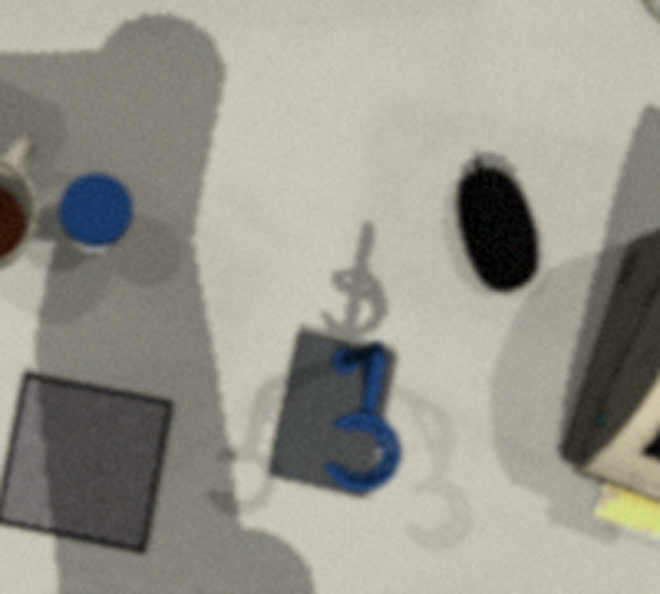

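```bash
python3 - <<'E'
import cv2
a=cv2.imread('pics/scene0.png')
cv2.imwrite('pics/scene0c.png',cv2.resize(a[160:310,130:340],None,fx=3.7,fy=3.7,interpolation=cv2.INTER_CUBIC)) 
E
```

```text
(no output)
```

View pics/scene0c.png

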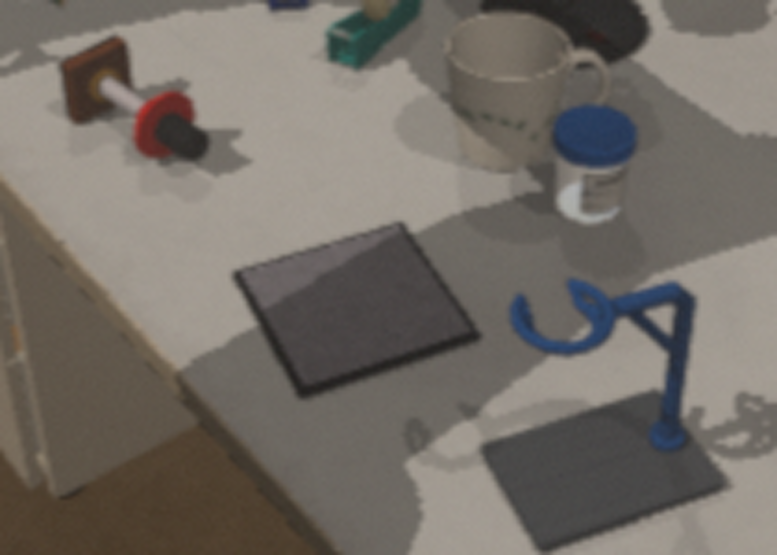

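```bash
cat >> h.py <<'E'
def load(f): return dict(np.load('pics/'+f+'.npz'))
def proj(d,P):
    P=np.atleast_2d(P); o=d.get('o',d.get('origin')); a=d.get('a',d.get('attitude'))
    c=R.from_quat(a).inv().apply(P-o); q=c*[1,-1,-1]
    return np.c_[q[:,0]/q[:,2]*d['K'][0,0]+d['K'][0,2], q[:,1]/q[:,2]*d['K'][1,1]+d['K'][1,2]]
def back(d,uv,z):
    uv=np.atleast_2d(uv).astype(float); K=d['K']
    r=np.c_[(uv[:,0]-K[0,2])/K[0,0],-(uv[:,1]-K[1,2])/K[1,1],-np.ones(len(uv))]
    w=R.from_quat(d['a']).apply(r); t=(z-d['o'][2])/w[:,2]; return d['o']+w*t[:,None]
E
python3 - <<'E'
from h import *
T=load('top0');S=load('scene0')
c=lambda p:np.array(p)/3.3+[60,100]
d=lambda p:np.array(p)/3.3+[240,100]
s=lambda p:np.array(p)/3.7+[130,160]
np.set_printoptions(precision=4,suppress=True)
b=back(T,d([(27,373),(172,402),(144,551),(-2,521)]),.008);print('blot top',b,b.mean(0))
b=back(S,s([(402,224),(480,336),(303,394),(236,272)]),.008);print('blot scene',b,b.mean(0))
print('neck top',back(T,c([(320,497),(375,488)]),.028), 'knob end',back(T,c([(451,478)]),.028),'flange',back(T,c([(400,484)]),.028))
print('scene knob end, collar',back(S,s([(193,143),(98,84)]),.028))
print('ring top',back(T,d([(361,452)]),.141))
print('ring scene',back(S,s([(563,317)]),.141))
print('jar',back(T,d([(97,210)]),.072),'mug',back(T,c([(575,212)]),.095), 'disp',back(T,c([(400,275),(340,165)]),.03))
print('foot',back(T,d([(302,328),(272,473),(362,495)]),.010),back(S,s([(484,446),(655,392),(728,485),(540,550)]),.01))
E
```

```text
blot top [[ 0.5408  0.0864  0.008 ]
 [ 0.5128 -0.0351  0.008 ]
 [ 0.3899 -0.0069  0.008 ]
 [ 0.4178  0.1138  0.008 ]] [0.4653 0.0396 0.008 ]
blot scene [[ 0.5392  0.0835  0.008 ]
 [ 0.5108 -0.0397  0.008 ]
 [ 0.3885 -0.0117  0.008 ]
 [ 0.417   0.1122  0.008 ]] [0.4639 0.036  0.008 ]
neck top [[0.444  0.3365 0.028 ]
 [0.4501 0.291  0.028 ]] knob end [[0.4565 0.2282 0.028 ]] flange [[0.4528 0.2704 0.028 ]]
scene knob end, collar [[0.4577 0.2337 0.028 ]
 [0.4386 0.3444 0.028 ]]
ring top [[ 0.4648 -0.1612  0.141 ]]
ring scene [[ 0.4665 -0.1603  0.141 ]]
jar [[0.6661 0.0246 0.072 ]] mug [[0.6625 0.1172 0.095 ]] disp [[0.6268 0.2693 0.03  ]
 [0.7229 0.32   0.03  ]]
foot [[ 0.572  -0.1472  0.01  ]
 [ 0.4512 -0.1158  0.01  ]
 [ 0.4309 -0.1896  0.01  ]] [[ 0.4505 -0.1171  0.01  ]
 [ 0.5656 -0.1487  0.01  ]
 [ 0.5466 -0.2304  0.01  ]
 [ 0.4258 -0.1975  0.01  ]]
```

```bash
cat >> h.py <<'E'
np.set_printoptions(precision=4,suppress=True)
def rot(z,y):
    z=np.array(z,float);z/=np.linalg.norm(z);y=np.array(y,float);y-=z*(y@z);y/=np.linalg.norm(y)
    return R.from_matrix(np.c_[np.cross(y,z),y,z])
def go(p,Rt):
    o=robot.get_obs();R0=R.from_quat(o['ee_rot']);d=R0.inv().apply(np.array(p)-o['tcp_pos'])*1000
    v=np.degrees((R0.inv()*Rt).as_rotvec());print('d',d.round(1),'a',v.round(1),'|d|',np.linalg.norm(d).round(1),'|a|',np.linalg.norm(v).round(1))
U=np.array([.115,-.993,0]);Z=np.array([0,0,1.])
TH=np.radians(50)
RP=rot(-np.cos(TH)*U-np.sin(TH)*Z,[.993,.115,0])
G=np.array([.4555,.2429,.028])
E
python3 - <<'E'
from h import *
T=load('top0');S=load('scene0')
# overlay
O=np.array([.4494,.2955,.028]);W=np.cross(Z,U)
pr=[(-66,28,1),(-50,28,1),(-46,14,0),(-46,8,0),(4,9,0),(25,28,0),(29,28,0),(29,13,0),(66,13,0)]
for n,d,(x0,y0,x1,y1) in [('t',T,(120,180,270,280)),('s',S,(130,160,340,310))]:
    k=5 if n=='t' else 3.7
    im=cv2.resize(d['img'][y0:y1,x0:x1],None,fx=k,fy=k)[...,::-1].copy()
    def dr(P,col):
        q=((proj(d,P)-[x0,y0]+.5)*k).astype(int);cv2.polylines(im,[q],True,col,1)
    t=np.linspace(0,2*np.pi,30)
    for x,r,sq in pr:
        tt=t if not sq else np.radians([45,135,225,315]);rr=r/1000*(1.414 if sq else 1)
        dr(O+U*x/1000+rr*(np.cos(tt)[:,None]*W+np.sin(tt)[:,None]*Z),(0,255,0))
    a=np.radians(-15);c=np.array([.4655,-.161,0]);X=np.array([np.cos(a),np.sin(a),0]);Y=np.array([-X[1],X[0],0])
    if n=='s':
      th=np.arcsin(13/27.);g=np.linspace(np.pi/2+th,2.5*np.pi-th,40)
      for r in(.0235,.0305):
        for z in (.134,.148): dr(c+Z*z+r*(np.cos(g)[:,None]*X+np.sin(g)[:,None]*Y),(255,255,0))
      b=np.array([.4647,.038,.008]);dr(np.array([b+.065*(i*X+j*Y) for i,j in [(1,1),(1,-1),(-1,-1),(-1,1)]]),(0,255,255))
    cv2.imwrite(f'pics/ov_{n}.png',im)
go(G-.1*RP.as_matrix()[:,2],RP)
E
```

```text
d [-408.  -316.7  145.4] a [-24.4  34.9  66.8] |d| 536.6 |a| 79.2
```

View pics/ov_t.png

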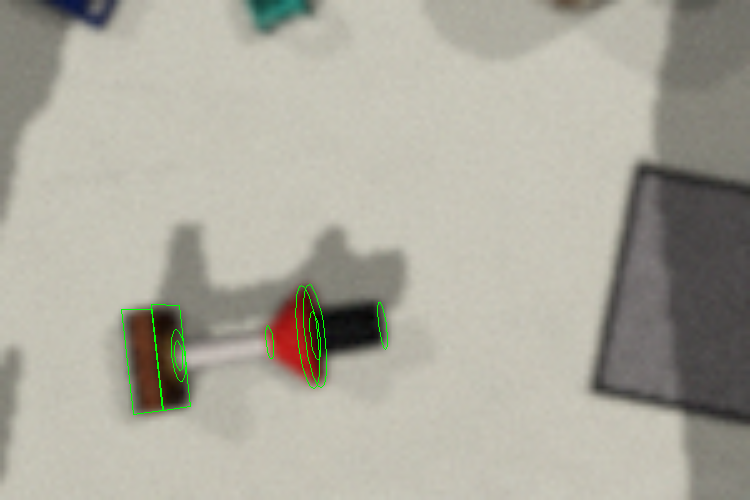

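View pics/ov_s.png

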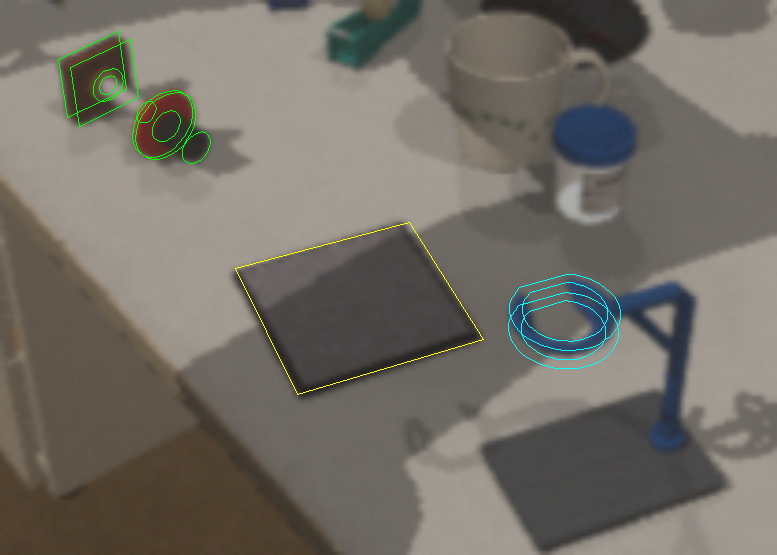

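{"name": "step_arm", "arguments": {"moves": [{"dx": -204, "dy": -158, "dz": 72, "ax": -12, "ay": 17, "az": 33, "claw": -1}, {"dx": -204, "dy": -158, "dz": 72, "ax": -12, "ay": 17, "az": 33, "claw": -1}, {"dx": -204, "dy": -158, "dz": 72, "ax": -12, "ay": 17, "az": 33, "claw": -1}, {"dx": -204, "dy": -158, "dz": 72, "ax": -12, "ay": 17, "az": 33, "claw": -1}, {"dx": -204, "dy": -158, "dz": 72, "ax": -12, "ay": 17, "az": 33, "claw": -1}, {"dx": -408, "dy": -317, "dz": 145, "ax": -24.4, "ay": 34.9, "az": 66.8, "claw": -1}, {"dx": -408, "dy": -317, "dz": 145, "ax": -24.4, "ay": 34.9, "az": 66.8, "claw": -1}, {"dx": -408, "dy": -317, "dz": 145, "ax": -24.4, "ay": 34.9, "az": 66.8, "claw": -1}, {"dx": -408, "dy": -317, "dz": 145, "ax": -24.4, "ay": 34.9, "az": 66.8, "claw": -1}, {"dx": -408, "dy": -317, "dz": 145, "ax": -24.4, "ay": 34.9, "az": 66.8, "claw": -1}]}}

```text
clock: 1.4
tcp_pos: [0.4641, 0.1759, 0.1034]
ee_rot: [0.627, 0.699, 0.228, -0.256]
force: [0.5, 0.3, 0.8]
gripper_width: 0.0855
```

```bash
python3 - <<'E'
from h import *
grab('wrist','w1');print(robot.get_obs()['joint_positions'],robot.get_obs()['tcp_pos'],robot.get_obs()['force'])
go(G-.1*RP.as_matrix()[:,2],RP)
E
```

```text
[-0.0476  0.3412 -0.5669  0.7956  0.6877  1.3645] [0.465  0.1761 0.1036] [ 1.3237 -1.9646 -1.2633]
d [ 3.1 -1.7  1.3] a [ 0.1 -0.  -0.2] |d| 3.8 |a| 0.2
```

View pics/w1.png

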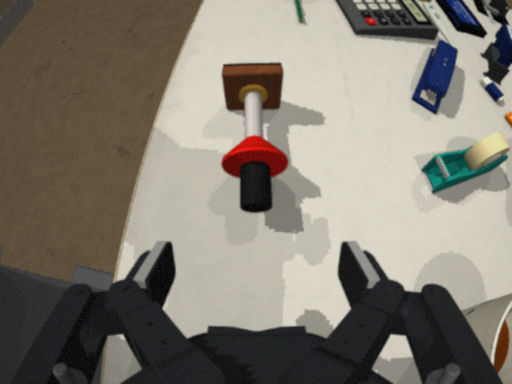

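{"name": "step_arm", "arguments": {"moves": [{"dx": 3, "dy": -1.5, "dz": 20, "claw": -1}, {"dx": 3, "dy": -1.5, "dz": 40, "claw": -1}, {"dx": 3, "dy": -1.5, "dz": 60, "claw": -1}, {"dx": 3, "dy": -1.5, "dz": 70, "claw": -1}, {"dx": 3, "dy": -1.5, "dz": 70, "claw": -1}]}}

```text
invalid input at $.moves[0]: expected keys ax, ay, az, dx, dy, dz, claw
```

```bash
python3 - <<'E'
from h import *
grab('wrist','w2')
go(G,RP);print(robot.get_obs()['force'])
E
```

```text
d [  0.9  -1.1 100.7] a [ 0.1 -0.1 -0.1] |d| 100.7 |a| 0.2
[-0.1195  0.8117 -0.1065]
```

View pics/w2.png

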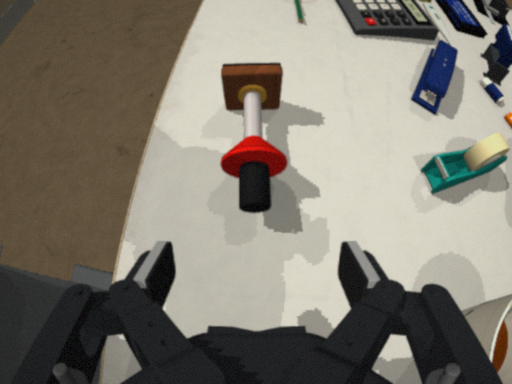

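{"name": "step_arm", "arguments": {"moves": [{"dx": 0.5, "dy": -1, "dz": 25, "ax": 0, "ay": 0, "az": 0, "claw": -1}, {"dx": 0.5, "dy": -1, "dz": 50, "ax": 0, "ay": 0, "az": 0, "claw": -1}, {"dx": 0.5, "dy": -1, "dz": 70, "ax": 0, "ay": 0, "az": 0, "claw": -1}, {"dx": 0.5, "dy": -1, "dz": 80, "ax": 0, "ay": 0, "az": 0, "claw": -1}, {"dx": 0.5, "dy": -1, "dz": 80, "ax": 0, "ay": 0, "az": 0, "claw": -1}, {"dx": 0.5, "dy": -1, "dz": 80, "ax": 0, "ay": 0, "az": 0, "claw": -1}]}}

```text
clock: 2.25
tcp_pos: [0.4563, 0.2311, 0.0451]
ee_rot: [0.624, 0.702, 0.228, -0.255]
force: [0.8, -0.2, 0.3]
gripper_width: 0.0854
```

```bash
python3 - <<'E'
from h import *
grab('wrist','w3')
go(G,RP);print(robot.get_obs()['force'])
E
```

```text
d [-1.8  0.3 20.9] a [ 0.1 -0.1  0.1] |d| 21.0 |a| 0.1
[-0.3887  0.5795 -0.016 ]
```

View pics/w3.png

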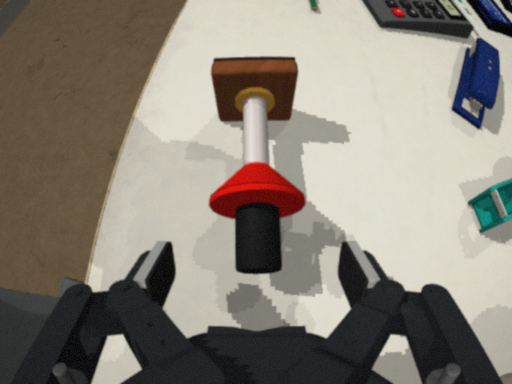

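{"name": "step_arm", "arguments": {"moves": [{"dx": -1.5, "dy": 0.5, "dz": 12, "ax": 0, "ay": 0, "az": 0, "claw": -1}, {"dx": -1.5, "dy": 0.5, "dz": 20, "ax": 0, "ay": 0, "az": 0, "claw": -1}, {"dx": -1.5, "dy": 0.5, "dz": 20, "ax": 0, "ay": 0, "az": 0, "claw": -1}, {"dx": -1.5, "dy": 0.5, "dz": 20, "ax": 0, "ay": 0, "az": 0, "claw": -0.3}, {"dx": -1.5, "dy": 0.5, "dz": 20, "ax": 0, "ay": 0, "az": 0, "claw": 0.2}, {"dx": -1.5, "dy": 0.5, "dz": 20, "ax": 0, "ay": 0, "az": 0, "claw": 1}, {"dx": -1.5, "dy": 0.5, "dz": 20, "ax": 0, "ay": 0, "az": 0, "claw": 1}, {"dx": -1.5, "dy": 0.5, "dz": 20, "ax": 0, "ay": 0, "az": 0, "claw": 1}, {"dx": -1.5, "dy": 0.5, "dz": 20, "ax": 0, "ay": 0, "az": 0, "claw": 1}]}}

```text
clock: 3.42
tcp_pos: [0.4555, 0.2426, 0.0284]
ee_rot: [0.625, 0.702, 0.228, -0.256]
force: [0.6, -2.2, 2.5]
gripper_width: 0.0244
```

```bash
python3 - <<'E'
from h import *
grab('wrist','w4')
go(G,RP);o=robot.get_obs();print(o['force'],o['gripper_width'],o['tcp_pos'])
# stamp-up pose at lift
E
```

```text
d [0.  0.1 0.5] a [ 0.1 -0.1  0. ] |d| 0.5 |a| 0.1
[ 0.0497 -1.5817  3.1492] 0.024285838146094585 [0.4555 0.2426 0.0283]
```

View pics/w4.png

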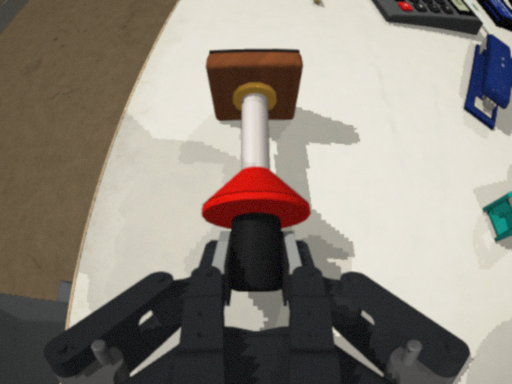

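```bash
cat >> h.py <<'E'
def upright(az_u):  # az of direction tool leans toward (horizontal comp of tool z)
    u=np.array([np.cos(az_u),np.sin(az_u),0]); return rot(np.cos(np.pi/2-TH)*u-np.sin(np.pi/2-TH)*Z,np.cross(Z,u))
AZ=np.arctan2(U[1],U[0])
RU=upright(AZ)
E
python3 - <<'E'
from h import *
go([.4555,.2426,.2],RP)
M=robot.get_obs();R0=RP
p1=np.array([.4555,.2426,.2]);
for p in ([.46,.13,.22],[.464,.038,.187]):
    print(R0.inv().apply(np.array(p)-p1)*1000,np.degrees((R0.inv()*RU).as_rotvec()))
E
```

```text
d [ 110.6    0.2 -131.3] a [ 0.1 -0.1  0. ] |d| 171.7 |a| 0.1
[-73.2404  -8.4836 -87.5379] [  0.     -89.9898  -0.    ]
[-164.8191  -15.094  -121.2817] [  0.     -89.9898  -0.    ]
```

{"name": "step_arm", "arguments": {"moves": [{"dx": 10, "dy": 0, "dz": -12, "ax": 0, "ay": 0, "az": 0, "claw": 1}, {"dx": 28, "dy": 0, "dz": -33, "ax": 0, "ay": 0, "az": 0, "claw": 1}, {"dx": 50, "dy": 0, "dz": -60, "ax": 0, "ay": 0, "az": 0, "claw": 1}, {"dx": 74, "dy": 0, "dz": -88, "ax": 0, "ay": 0, "az": 0, "claw": 1}, {"dx": 97, "dy": 0, "dz": -115, "ax": 0, "ay": 0, "az": 0, "claw": 1}, {"dx": 110, "dy": 0, "dz": -131, "ax": 0, "ay": 0, "az": 0, "claw": 1}, {"dx": 110, "dy": 0, "dz": -131, "ax": 0, "ay": 0, "az": 0, "claw": 1}]}}

```text
clock: 4.35
tcp_pos: [0.456, 0.2423, 0.201]
ee_rot: [0.624, 0.702, 0.229, -0.254]
force: [0.1, -0.3, -2.4]
gripper_width: 0.0241
```

```bash
python3 - <<'E'
from h import *
grab('wrist','w5')
go([.464,.038,.187],RU);o=robot.get_obs();print(o['force'],o['gripper_width'],o['tcp_pos'])
E
```

```text
d [-164.1  -14.7 -121.4] a [  0.1 -90.   -0. ] |d| 204.7 |a| 90.0
[ 0.1416 -0.9346 -2.6065] 0.024217045282585233 [0.4552 0.2421 0.1996]
```

View pics/w5.png

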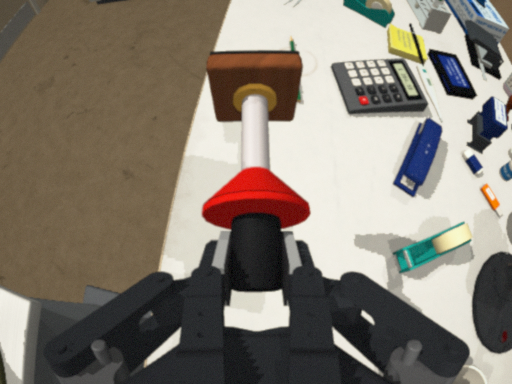

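{"name": "step_arm", "arguments": {"moves": [{"dx": -16, "dy": -1.5, "dz": -12, "ax": 0, "ay": -9, "az": 0, "claw": 1}, {"dx": -33, "dy": -3, "dz": -24, "ax": 0, "ay": -18, "az": 0, "claw": 1}, {"dx": -49, "dy": -4.5, "dz": -36, "ax": 0, "ay": -27, "az": 0, "claw": 1}, {"dx": -66, "dy": -6, "dz": -48, "ax": 0, "ay": -36, "az": 0, "claw": 1}, {"dx": -82, "dy": -7.5, "dz": -61, "ax": 0, "ay": -45, "az": 0, "claw": 1}, {"dx": -98, "dy": -9, "dz": -73, "ax": 0, "ay": -54, "az": 0, "claw": 1}, {"dx": -115, "dy": -10.5, "dz": -85, "ax": 0, "ay": -63, "az": 0, "claw": 1}, {"dx": -131, "dy": -12, "dz": -97, "ax": 0, "ay": -72, "az": 0, "claw": 1}, {"dx": -148, "dy": -13.5, "dz": -109, "ax": 0, "ay": -81, "az": 0, "claw": 1}, {"dx": -164, "dy": -15, "dz": -121, "ax": 0, "ay": -90, "az": 0, "claw": 1}]}}

```text
clock: 5.65
tcp_pos: [0.463, 0.0384, 0.1851]
ee_rot: [0.602, 0.676, -0.282, 0.316]
force: [-0.7, -0.8, -3.5]
gripper_width: 0.0247
```

```bash
python3 - <<'E'
from h import *
grab('wrist','w6');grab('scene','s6');grab('top','t6')
go([.464,.038,.187],RU);o=robot.get_obs();print(o['force'],o['gripper_width'],o['tcp_pos'],o['joint_positions'])
a=cv2.imread('pics/s6.png');b=cv2.imread('pics/t6.png')
cv2.imwrite('pics/s6c.png',np.hstack([cv2.resize(a[130:310,130:340],(400,343)),cv2.resize(b[140:300,180:380],(400,343))]))
E
```

```text
d [-3.5  1.9 -1.6] a [-0.2 -0.1  0.3] |d| 4.3 |a| 0.4
[ 0.6776  0.9621 -1.4985] 0.024573518881626608 [0.462  0.0387 0.1833] [ 0.5644  0.4178 -0.3675  1.2653 -0.7578  2.2108]
```

View pics/s6c.png

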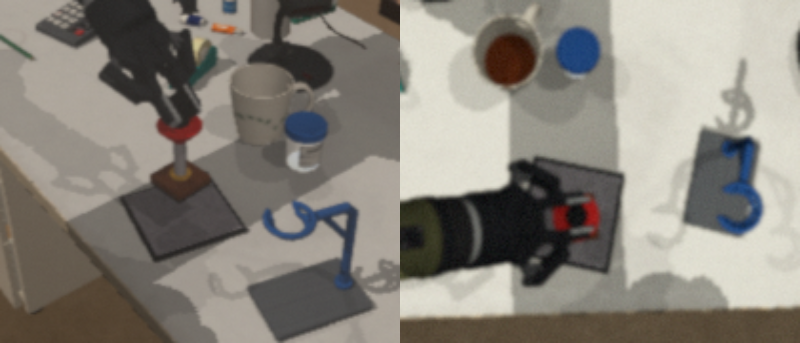

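View pics/w6.png

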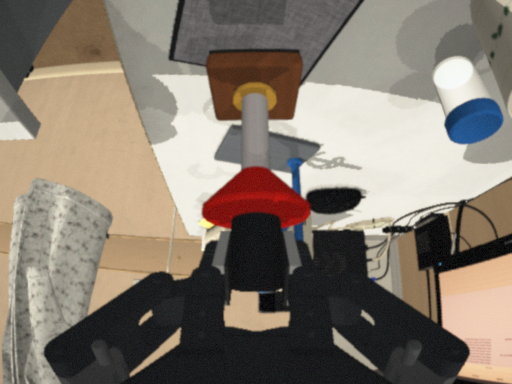

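```bash
python3 - <<'E'
from h import *
go([.464,.038,.137],RU);go([.464,.038,.127],RU);print(robot.get_obs()['force'])
E
```

```text
d [34.8  2.2 30.6] a [-0.2 -0.1  0.3] |d| 46.4 |a| 0.4
d [42.4  2.3 37. ] a [-0.2 -0.1  0.3] |d| 56.4 |a| 0.4
[ 0.6776  0.9621 -1.4985]
```

{"name": "step_arm", "arguments": {"moves": [{"dx": 10, "dy": 2, "dz": 9, "ax": 0, "ay": 0, "az": 0, "claw": 1}, {"dx": 22, "dy": 2, "dz": 20, "ax": 0, "ay": 0, "az": 0, "claw": 1}, {"dx": 31, "dy": 2, "dz": 27, "ax": 0, "ay": 0, "az": 0, "claw": 1}, {"dx": 35, "dy": 2, "dz": 30.5, "ax": 0, "ay": 0, "az": 0, "claw": 1}, {"dx": 35, "dy": 2, "dz": 30.5, "ax": 0, "ay": 0, "az": 0, "claw": 1}, {"dx": 35, "dy": 2, "dz": 30.5, "ax": 0, "ay": 0, "az": 0, "claw": 1}]}}

```text
clock: 6.55
tcp_pos: [0.466, 0.0381, 0.1401]
ee_rot: [0.603, 0.677, -0.28, 0.315]
force: [0.1, 0.2, -2.2]
gripper_width: 0.0244
```

```bash
python3 - <<'E'
from h import *
go([.464,.038,.127],RU);o=robot.get_obs();print(o['force'],o['tcp_pos'])
E
```

```text
d [10.  -2.   8.3] a [ 0.  -0.1 -0. ] |d| 13.2 |a| 0.1
[ 0.0921  0.1622 -2.246 ] [0.466  0.0381 0.1401]
```

{"name": "step_arm", "arguments": {"moves": [{"dx": 4, "dy": -1, "dz": 3.4, "ax": 0, "ay": 0, "az": 0, "claw": 1}, {"dx": 7, "dy": -1, "dz": 6, "ax": 0, "ay": 0, "az": 0, "claw": 1}, {"dx": 9, "dy": -1, "dz": 7.6, "ax": 0, "ay": 0, "az": 0, "claw": 1}, {"dx": 9, "dy": -1, "dz": 7.6, "ax": 0, "ay": 0, "az": 0, "claw": 1}, {"dx": 9, "dy": -1, "dz": 7.6, "ax": 0, "ay": 0, "az": 0, "claw": 1}]}}

```text
clock: 7.18
tcp_pos: [0.4648, 0.0379, 0.128]
ee_rot: [0.603, 0.677, -0.281, 0.315]
force: [0.5, 1.0, -1.2]
gripper_width: 0.0242
```

```bash
python3 - <<'E'
from h import *
go([.464,.038,.127],RU);o=robot.get_obs();print(o['force'],o['tcp_pos']);grab('scene','s7')
a=cv2.imread('pics/s7.png');cv2.imwrite('pics/s7c.png',cv2.resize(a[150:300,170:300],None,fx=4,fy=4))
E
```

```text
d [ 0.9 -0.8  0.5] a [ 0.  -0.1 -0. ] |d| 1.3 |a| 0.1
[ 0.489   0.9677 -1.1588] [0.4648 0.0379 0.128 ]
```

View pics/s7c.png

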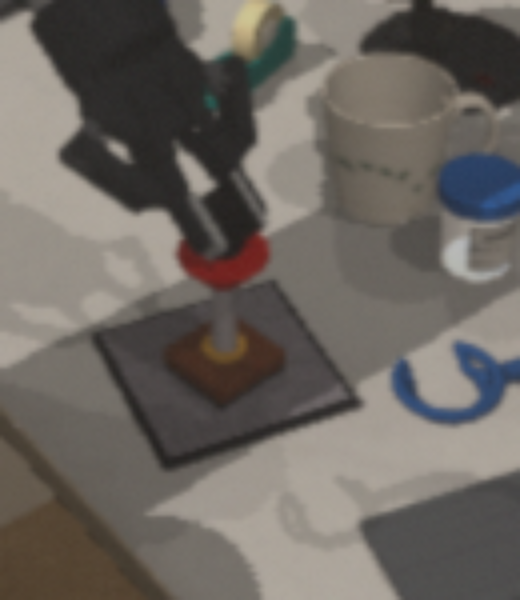

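Just short of touching. A few mm more until the force rises.

{"name": "step_arm", "arguments": {"moves": [{"dx": 0.8, "dy": 0, "dz": 0.6, "ax": 0, "ay": 0, "az": 0, "claw": 1}, {"dx": 1.5, "dy": 0, "dz": 1.3, "ax": 0, "ay": 0, "az": 0, "claw": 1}, {"dx": 1.5, "dy": 0, "dz": 1.3, "ax": 0, "ay": 0, "az": 0, "claw": 1}]}}

```text
clock: 7.6
tcp_pos: [0.4651, 0.0376, 0.1274]
ee_rot: [0.603, 0.677, -0.281, 0.316]
force: [-3.1, 2.1, 7.4]
gripper_width: 0.0243
```

{"name": "step_arm", "arguments": {"moves": [{"dx": 0, "dy": 0, "dz": 0, "ax": 0, "ay": 0, "az": 0, "claw": 0.2}, {"dx": 0, "dy": 0, "dz": 0, "ax": 0, "ay": 0, "az": 0, "claw": -0.5}, {"dx": 0, "dy": 0, "dz": 0, "ax": 0, "ay": 0, "az": 0, "claw": -0.5}, {"dx": 0, "dy": 0, "dz": 0, "ax": 0, "ay": 0, "az": 0, "claw": -0.5}, {"dx": 0, "dy": 0, "dz": 0, "ax": 0, "ay": 0, "az": 0, "claw": -0.5}, {"dx": 0, "dy": 0, "dz": 0, "ax": 0, "ay": 0, "az": 0, "claw": -0.5}, {"dx": 0, "dy": 0, "dz": 0, "ax": 0, "ay": 0, "az": 0, "claw": -0.5}, {"dx": 0, "dy": 0, "dz": 0, "ax": 0, "ay": 0, "az": 0, "claw": -0.5}]}}

```text
clock: 8.6
tcp_pos: [0.4648, 0.0379, 0.126]
ee_rot: [0.603, 0.677, -0.28, 0.315]
force: [0.2, -0.2, -0.7]
gripper_width: 0.0638
```

```bash
python3 - <<'E'
from h import *
o=robot.get_obs();print(o['force'],o['tcp_pos'],o['gripper_width']);
n={}
for k in('scene','wrist','top'): grab(k,k[0]+'8')
a=cv2.imread('pics/s8.png');b=cv2.imread('pics/t8.png');w=cv2.imread('pics/w8.png')
cv2.imwrite('pics/s8c.png',np.hstack([cv2.resize(a[150:300,170:300],(390,450)),cv2.resize(b[180:300,190:294],(390,450))]))
E
```

```text
[ 0.1562 -0.1533 -0.701 ] [0.4648 0.0379 0.126 ] 0.06382179271343541
```

View pics/s8c.png

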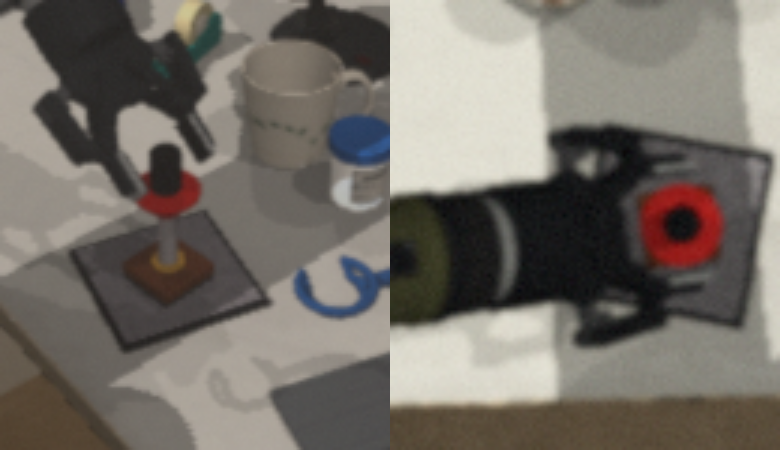

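View pics/w8.png

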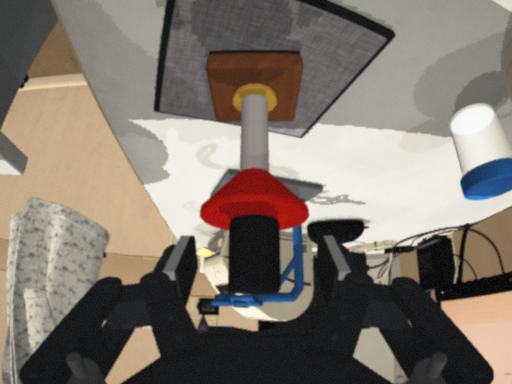

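```bash
cat > ov.py <<'E'
from h import *
import sys
cx,cy,yaw=map(float,sys.argv[1:4]);out=sys.argv[4]
ims=[]
for f,(x0,y0,x1,y1) in [('top0',(325,190,375,260)),('scene0',(255,220,335,300))]:
    d=load(f);k=450/(y1-y0)
    im=cv2.resize(d['img'][y0:y1,x0:x1],None,fx=k,fy=k,interpolation=cv2.INTER_CUBIC)[...,::-1].copy()
    def dr(P,col,cl=False):
        q=((proj(d,P)-[x0,y0]+.5)*k).astype(int);cv2.polylines(im,[q],cl,col,1)
    a=np.radians(yaw);c=np.array([cx,cy,0]);X=np.array([np.cos(a),np.sin(a),0]);Y=np.array([-X[1],X[0],0])
    th=np.arcsin(13/27.);g=np.linspace(np.pi/2+th,2.5*np.pi-th,40)
    for r in(.0235,.0305): dr(c+Z*.1445+r*(np.cos(g)[:,None]*X+np.sin(g)[:,None]*Y),(0,255,255))
    dr(np.array([c+Z*.141+.03*X,c+Z*.141+.08*X,c+Z*0.01+.08*X]),(0,255,0))
    ims.append(im)
cv2.imwrite(out,np.hstack(ims))
E
python3 ov.py .4655 -.161 -15 pics/ovr1.png
python3 - <<'E'
from h import *
print(back(load('t8'),[(267.3,239.2)],.14))
E
```

```text
[[0.465  0.0379 0.14  ]]
```

View pics/ovr1.png

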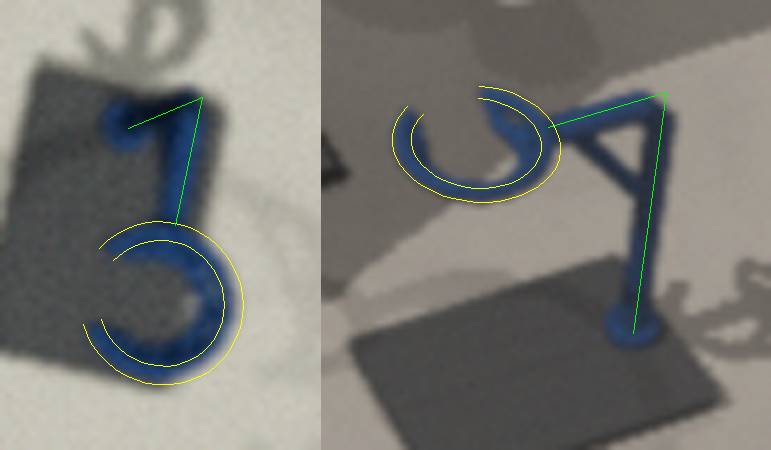

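```bash
python3 ov.py .4662 -.1595 -15 pics/ovr2.png
```

```text
(no output)
```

View pics/ovr2.png

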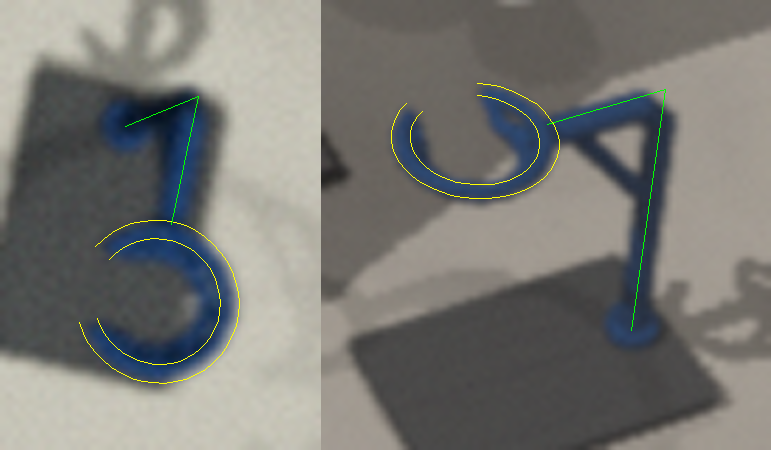

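{"name": "step_arm", "arguments": {"moves": [{"dx": 0, "dy": 0, "dz": 0, "ax": 0, "ay": 0, "az": 0, "claw": 0}, {"dx": 0, "dy": 0, "dz": 0, "ax": 0, "ay": 0, "az": 0, "claw": 0.3}, {"dx": 0, "dy": 0, "dz": 0, "ax": 0, "ay": 0, "az": 0, "claw": 1}, {"dx": 0, "dy": 0, "dz": 0, "ax": 0, "ay": 0, "az": 0, "claw": 1}, {"dx": 0, "dy": 0, "dz": 0, "ax": 0, "ay": 0, "az": 0, "claw": 1}]}}

```text
clock: 9.38
tcp_pos: [0.4646, 0.0378, 0.1261]
ee_rot: [0.603, 0.677, -0.281, 0.315]
force: [-2.2, 0.7, 4.2]
gripper_width: 0.0242
```

```bash
python3 - <<'E'
from h import *
go([.465,.038,.21],RU);go([.491,-.063,.21],RU)
E
```

```text
d [-64.1   0.4 -54.1] a [ 0.  -0.1 -0. ] |d| 83.9 |a| 0.1
d [-130.6   14.6   24.9] a [ 0.  -0.1 -0. ] |d| 133.8 |a| 0.1
```

{"name": "step_arm", "arguments": {"moves": [{"dx": -10, "dy": 0, "dz": -8, "ax": 0, "ay": 0, "az": 0, "claw": 1}, {"dx": -28, "dy": 0, "dz": -24, "ax": 0, "ay": 0, "az": 0, "claw": 1}, {"dx": -48, "dy": 0, "dz": -40, "ax": 0, "ay": 0, "az": 0, "claw": 1}, {"dx": -64, "dy": 0, "dz": -54, "ax": 0, "ay": 0, "az": 0, "claw": 1}, {"dx": -80, "dy": 4, "dz": -35, "ax": 0, "ay": 0, "az": 0, "claw": 1}, {"dx": -97, "dy": 7, "dz": -14, "ax": 0, "ay": 0, "az": 0, "claw": 1}, {"dx": -114, "dy": 11, "dz": 6, "ax": 0, "ay": 0, "az": 0, "claw": 1}, {"dx": -126, "dy": 13.5, "dz": 20, "ax": 0, "ay": 0, "az": 0, "claw": 1}, {"dx": -130.5, "dy": 14.5, "dz": 25, "ax": 0, "ay": 0, "az": 0, "claw": 1}, {"dx": -130.5, "dy": 14.5, "dz": 25, "ax": 0, "ay": 0, "az": 0, "claw": 1}]}}

```text
clock: 10.62
tcp_pos: [0.4909, -0.063, 0.21]
ee_rot: [0.604, 0.677, -0.28, 0.315]
force: [-1.0, 0.2, -2.2]
gripper_width: 0.0247
```

```bash
python3 - <<'E'
from h import *
o=robot.get_obs();print(o['force'],o['tcp_pos'],o['gripper_width'],o['joint_positions']);
go([.491,-.063,.21],RU);go([.465,-.160,.21],RU)
for k in('scene','wrist','top'): grab(k,k[0]+'9')
a=cv2.imread('pics/s9.png');b=cv2.imread('pics/t9.png')
cv2.imwrite('pics/s9c.png',np.hstack([cv2.resize(a[170:320,210:340],(390,450)),cv2.resize(b[180:280,270:374],(400,384))[:,:].copy() if 0 else cv2.resize(b[180:300,270:374],(390,450))]))
E
```

```text
[-1.0023  0.2295 -2.1668] [ 0.4909 -0.063   0.21  ] 0.024715878755161593 [ 0.359   0.3034 -0.4402  1.1061 -0.8363  1.9404]
d [-0.   0.1 -0. ] a [ 0.  -0.1 -0.1] |d| 0.1 |a| 0.1
d [-60.2 -36.8  71.4] a [ 0.  -0.1 -0.1] |d| 100.4 |a| 0.1
```

View pics/s9c.png

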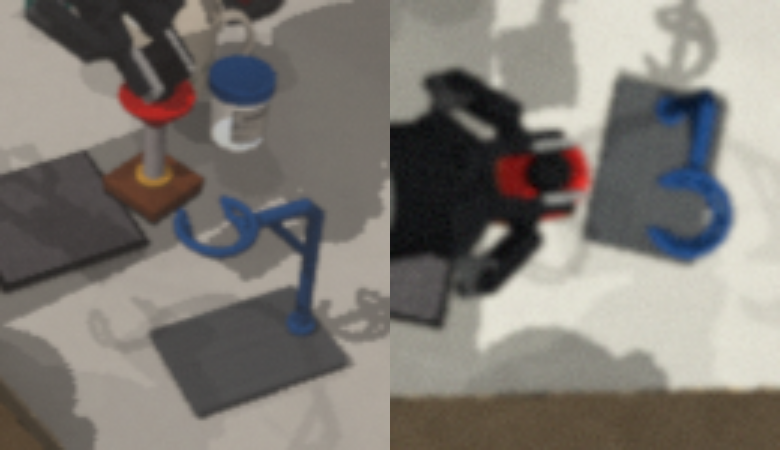

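View pics/w9.png

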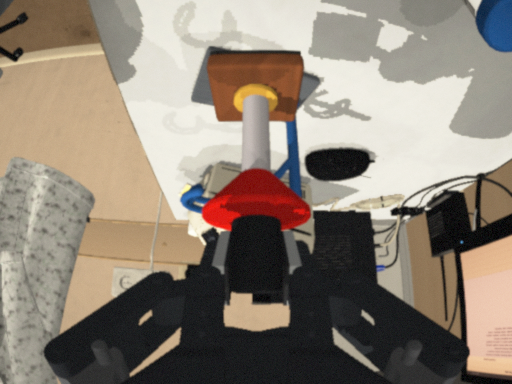

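{"name": "step_arm", "arguments": {"moves": [{"dx": -10, "dy": -6, "dz": 12, "ax": 0, "ay": 0, "az": 0, "claw": 1}, {"dx": -20, "dy": -12, "dz": 24, "ax": 0, "ay": 0, "az": 0, "claw": 1}, {"dx": -30, "dy": -18.5, "dz": 36, "ax": 0, "ay": 0, "az": 0, "claw": 1}, {"dx": -36, "dy": -22, "dz": 43, "ax": 0, "ay": 0, "az": 0, "claw": 1}, {"dx": -36, "dy": -22, "dz": 43, "ax": 0, "ay": 0, "az": 0, "claw": 1}, {"dx": -36, "dy": -22, "dz": 43, "ax": 0, "ay": 0, "az": 0, "claw": 1}]}}

```text
clock: 11.52
tcp_pos: [0.4759, -0.1207, 0.2096]
ee_rot: [0.603, 0.677, -0.28, 0.315]
force: [0.0, -1.0, -1.8]
gripper_width: 0.0243
```

```bash
python3 - <<'E'
from h import *
o=robot.get_obs();print(o['force'],o['tcp_pos'],o['gripper_width']);
go([.465,-.160,.21],RU)
for k in('scene','wrist','top'): grab(k,k[0]+'10')
a=cv2.imread('pics/s10.png');b=cv2.imread('pics/t10.png');w=cv2.imread('pics/w10.png')
cv2.imwrite('pics/s10c.png',np.hstack([cv2.resize(a[190:290,240:330],(400,444)),cv2.resize(b[190:270,300:372],(400,444))]))
cv2.imwrite('pics/w10c.png',cv2.resize(w[40:240,140:380],None,fx=3,fy=3))
E
```

```text
[ 0.0131 -1.049  -1.8179] [ 0.4759 -0.1207  0.2096] 0.024304780036162408
d [-24.7 -15.3  28.6] a [ 0.  -0.1 -0. ] |d| 40.8 |a| 0.1
```

View pics/s10c.png

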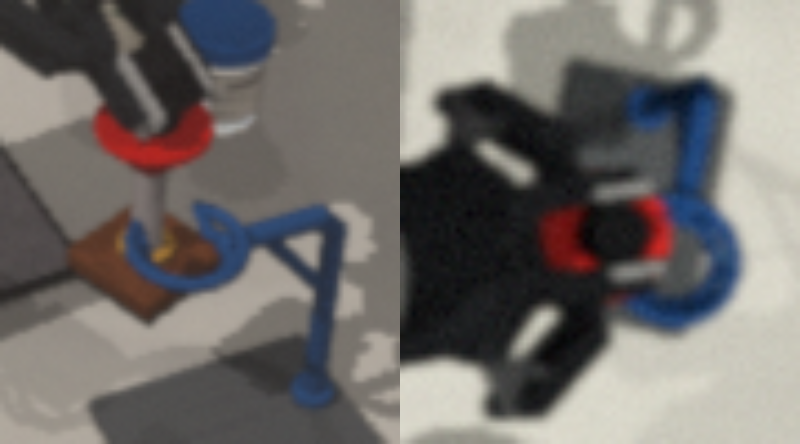

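View pics/w10c.png

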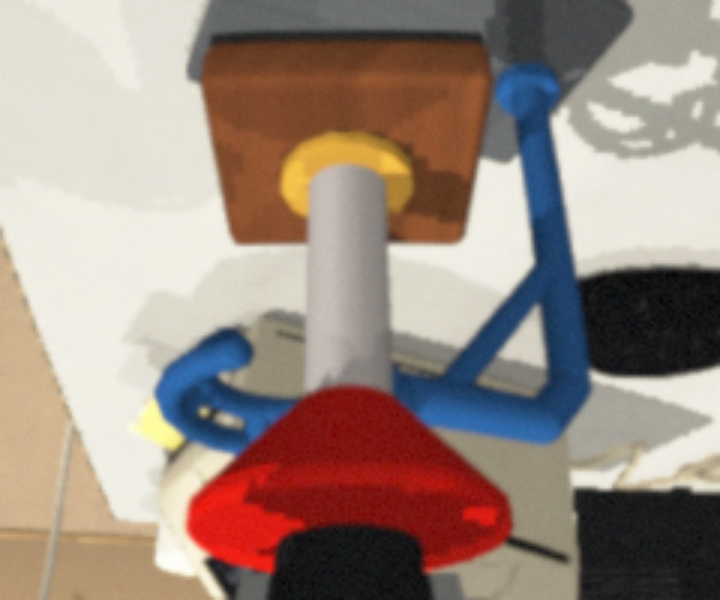

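```bash
cat >> h.py <<'E'
def fproj(d,P):
    c=R.from_quat(d['a']).inv().apply(np.atleast_2d(P)-d['o'])*[1,-1,-1]
    th=np.arctan2(np.hypot(c[:,0],c[:,1]),c[:,2]);ph=np.arctan2(c[:,1],c[:,0]);r=th*d['K'][0,0]
    return np.c_[r*np.cos(ph)+d['K'][0,2],r*np.sin(ph)+d['K'][1,2]]
E
python3 - <<'E'
from h import *
d=load('w10');im=cv2.imread('pics/w10.png')[40:240,140:380];im=cv2.resize(im,None,fx=3,fy=3)
for (cx,cy),col in [((.465,-.160),(0,255,255))]:
    a=np.radians(-15);c=np.array([cx,cy,0]);X=np.array([np.cos(a),np.sin(a),0]);Y=np.array([-X[1],X[0],0])
    th=np.arcsin(13/27.);g=np.linspace(np.pi/2+th,2.5*np.pi-th,40)
    def dr(P,col,cl=False):
        q=((fproj(d,P)-[140,40]+.5)*3).astype(int);cv2.polylines(im,[q],cl,col,1)
    for r in(.0235,.0305): dr(c+Z*.1445+r*(np.cos(g)[:,None]*X+np.sin(g)[:,None]*Y),col)
    dr(np.array([c+Z*.141+.03*X,c+Z*.135+.08*X,c+Z*0.01+.08*X]),(0,255,0))
    s=np.array([.4759,-.1207,0])
    t=np.linspace(0,6.3,30);
    for z,r in((.162,.009),(.112,.014),(.183,.028)): dr(s+Z*z+r*(np.cos(t)[:,None]*X+np.sin(t)[:,None]*Y),(255,255,0))
cv2.imwrite('pics/w10o.png',im)
E
```

```text
(no output)
```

View pics/w10o.png

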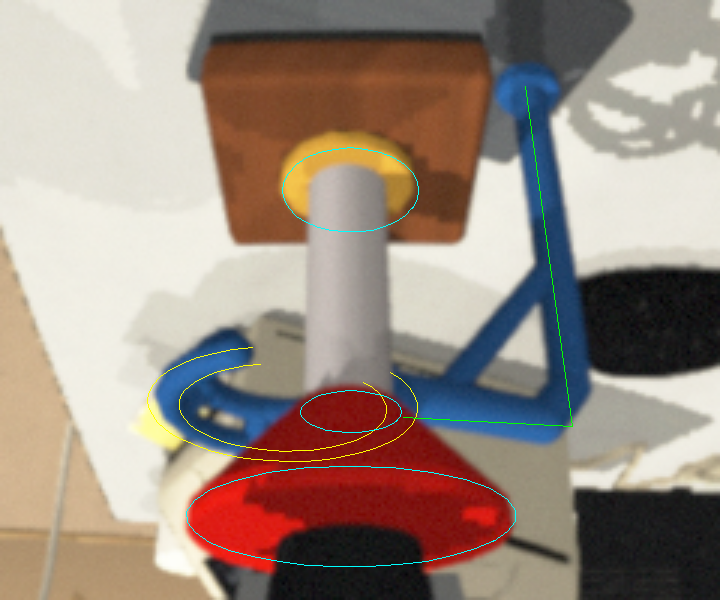

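{"name": "step_arm", "arguments": {"moves": [{"dx": -5, "dy": -3, "dz": 6, "ax": 0, "ay": 0, "az": 0, "claw": 1}, {"dx": -10, "dy": -6, "dz": 11.5, "ax": 0, "ay": 0, "az": 0, "claw": 1}, {"dx": -15, "dy": -9.3, "dz": 17.4, "ax": 0, "ay": 0, "az": 0, "claw": 1}, {"dx": -20, "dy": -12.4, "dz": 23.2, "ax": 0, "ay": 0, "az": 0, "claw": 1}, {"dx": -25, "dy": -15.3, "dz": 28.6, "ax": 0, "ay": 0, "az": 0, "claw": 1}, {"dx": -25, "dy": -15.3, "dz": 28.6, "ax": 0, "ay": 0, "az": 0, "claw": 1}, {"dx": -25, "dy": -15.3, "dz": 28.6, "ax": 0, "ay": 0, "az": 0, "claw": 1}]}}

```text
clock: 12.55
tcp_pos: [0.4648, -0.1607, 0.2103]
ee_rot: [0.603, 0.677, -0.28, 0.315]
force: [0.0, -0.1, -2.2]
gripper_width: 0.0242
```

```bash
python3 - <<'E'
from h import *
o=robot.get_obs();print(o['force'],o['tcp_pos'],o['gripper_width']);
go([.465,-.160,.21],RU);go([.465,-.160,.183],RU)
for k in('scene','wrist','top'): grab(k,k[0]+'11')
a=cv2.imread('pics/s11.png');b=cv2.imread('pics/t11.png');w=cv2.imread('pics/w11.png')
cv2.imwrite('pics/s11c.png',np.hstack([cv2.resize(a[190:290,240:330],(400,444)),cv2.resize(w[40:240,160:360],(400,444))]))
E
```

```text
[ 0.004  -0.0645 -2.1644] [ 0.4648 -0.1607  0.2103] 0.024226117797810844
d [ 0.7  0.3 -0.3] a [ 0.  -0.1 -0. ] |d| 0.8 |a| 0.1
d [21.3  0.3 17.1] a [ 0.  -0.1 -0. ] |d| 27.4 |a| 0.1
```

View pics/s11c.png

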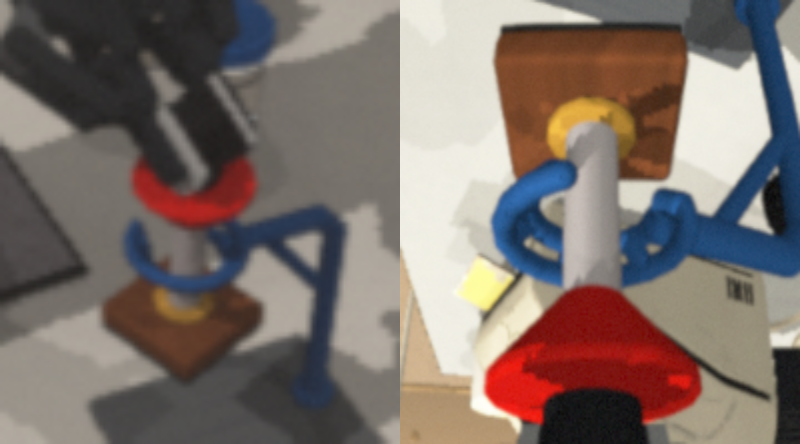

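Neck is inside the cup without contact. Lower to just above home.

{"name": "step_arm", "arguments": {"moves": [{"dx": 5, "dy": 0.3, "dz": 4, "ax": 0, "ay": 0, "az": 0, "claw": 1}, {"dx": 10, "dy": 0.3, "dz": 8, "ax": 0, "ay": 0, "az": 0, "claw": 1}, {"dx": 15, "dy": 0.3, "dz": 12, "ax": 0, "ay": 0, "az": 0, "claw": 1}, {"dx": 19, "dy": 0.3, "dz": 15.2, "ax": 0, "ay": 0, "az": 0, "claw": 1}, {"dx": 19, "dy": 0.3, "dz": 15.2, "ax": 0, "ay": 0, "az": 0, "claw": 1}, {"dx": 19, "dy": 0.3, "dz": 15.2, "ax": 0, "ay": 0, "az": 0, "claw": 1}]}}

```text
clock: 13.45
tcp_pos: [0.4651, -0.1601, 0.1861]
ee_rot: [0.603, 0.677, -0.28, 0.315]
force: [0.6, -0.1, -2.0]
gripper_width: 0.0244
```

```bash
python3 - <<'E'
from h import *
o=robot.get_obs();print(o['force'],o['ft_torque'],o['tcp_pos'],o['gripper_width']);
go([.465,-.160,.178],RU)
for k in('scene','wrist'): grab(k,k[0]+'12')
a=cv2.imread('pics/s12.png');w=cv2.imread('pics/w12.png')
cv2.imwrite('pics/s12c.png',np.hstack([cv2.resize(a[190:290,240:330],(400,444)),cv2.resize(w[40:240,160:360],(400,444))]))
E
```

```text
[ 0.6334 -0.1174 -1.9587] [ 1.087   0.0865 -0.0144] [ 0.4651 -0.1601  0.1861] 0.02440328361397873
d [ 6.2 -0.1  5.1] a [ 0.  -0.1 -0. ] |d| 8.1 |a| 0.1
```

View pics/s12c.png

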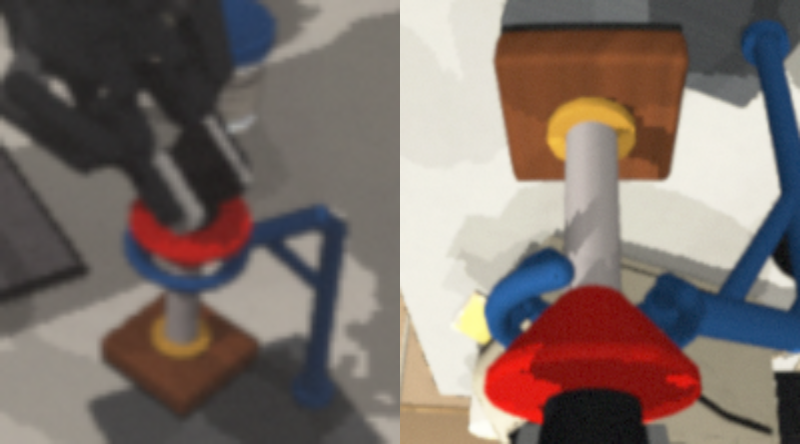

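Going well; lower the rest in small steps.

{"name": "step_arm", "arguments": {"moves": [{"dx": 1.5, "dy": 0, "dz": 1.3, "ax": 0, "ay": 0, "az": 0, "claw": 1}, {"dx": 3, "dy": 0, "dz": 2.5, "ax": 0, "ay": 0, "az": 0, "claw": 1}, {"dx": 4.5, "dy": 0, "dz": 3.7, "ax": 0, "ay": 0, "az": 0, "claw": 1}, {"dx": 4.5, "dy": 0, "dz": 3.7, "ax": 0, "ay": 0, "az": 0, "claw": 1}, {"dx": 4.5, "dy": 0, "dz": 3.7, "ax": 0, "ay": 0, "az": 0, "claw": 1}]}}

```text
clock: 14.18
tcp_pos: [0.465, -0.16, 0.1802]
ee_rot: [0.603, 0.677, -0.281, 0.315]
force: [-0.7, 0.6, -1.7]
gripper_width: 0.0243
```

{"name": "step_arm", "arguments": {"moves": [{"dx": 0.8, "dy": 0, "dz": 0.6, "ax": 0, "ay": 0, "az": 0, "claw": 1}, {"dx": 1.5, "dy": 0, "dz": 1.3, "ax": 0, "ay": 0, "az": 0, "claw": 1}, {"dx": 1.5, "dy": 0, "dz": 1.3, "ax": 0, "ay": 0, "az": 0, "claw": 1}, {"dx": 1.5, "dy": 0, "dz": 1.3, "ax": 0, "ay": 0, "az": 0, "claw": 1}]}}

```text
clock: 14.68
tcp_pos: [0.4653, -0.1601, 0.179]
ee_rot: [0.603, 0.677, -0.281, 0.316]
force: [-2.6, 3.8, 5.8]
gripper_width: 0.024
```

{"name": "step_arm", "arguments": {"moves": [{"dx": 0, "dy": 0, "dz": 0, "ax": 0, "ay": 0, "az": 0, "claw": 0.3}, {"dx": 0, "dy": 0, "dz": 0, "ax": 0, "ay": 0, "az": 0, "claw": -0.2}, {"dx": 0, "dy": 0, "dz": 0, "ax": 0, "ay": 0, "az": 0, "claw": -1}, {"dx": 0, "dy": 0, "dz": 0, "ax": 0, "ay": 0, "az": 0, "claw": -1}, {"dx": 0, "dy": 0, "dz": 0, "ax": 0, "ay": 0, "az": 0, "claw": -1}, {"dx": 0, "dy": 0, "dz": 0, "ax": 0, "ay": 0, "az": 0, "claw": -1}, {"dx": 0, "dy": 0, "dz": 0, "ax": 0, "ay": 0, "az": 0, "claw": -1}]}}

```text
clock: 15.55
tcp_pos: [0.465, -0.16, 0.1781]
ee_rot: [0.603, 0.677, -0.28, 0.315]
force: [0.3, -0.4, 0.4]
gripper_width: 0.0854
```

```bash
python3 - <<'E'
from h import *
o=robot.get_obs();print(o['force'],o['tcp_pos'],o['gripper_width']);
for k in('scene','wrist'): grab(k,k[0]+'13')
a=cv2.imread('pics/s13.png');w=cv2.imread('pics/w13.png')
cv2.imwrite('pics/s13c.png',np.hstack([cv2.resize(a[190:290,240:330],(380,422)),cv2.resize(w[40:340,120:390],(380,422))]))
E
```

```text
[ 0.3013 -0.3952  0.4062] [ 0.465  -0.16    0.1781] 0.08543010187778206
```

View pics/s13c.png

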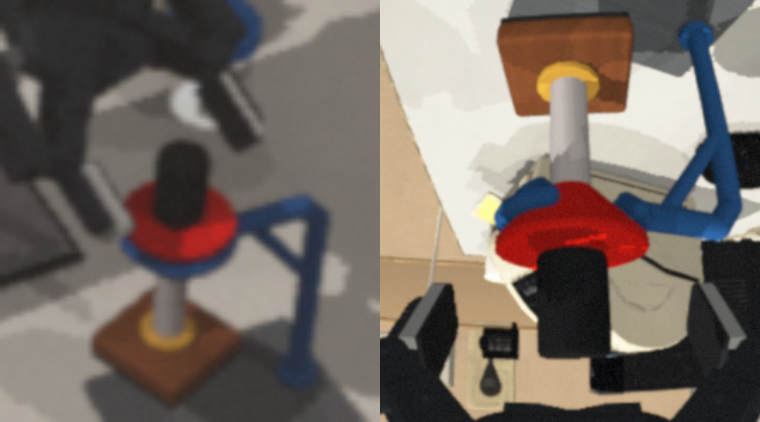

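{"name": "step_arm", "arguments": {"moves": [{"dx": 0, "dy": 0, "dz": -10, "ax": 0, "ay": 0, "az": 0, "claw": -1}, {"dx": 0, "dy": 0, "dz": -30, "ax": 0, "ay": 0, "az": 0, "claw": -1}, {"dx": 0, "dy": 0, "dz": -60, "ax": 0, "ay": 0, "az": 0, "claw": -1}, {"dx": -15, "dy": 0, "dz": -100, "ax": 0, "ay": 0, "az": 0, "claw": -1}, {"dx": -30, "dy": 0, "dz": -130, "ax": 0, "ay": 0, "az": 0, "claw": -1}, {"dx": -30, "dy": 0, "dz": -130, "ax": 0, "ay": 0, "az": 0, "claw": -1}, {"dx": -30, "dy": 0, "dz": -130, "ax": 0, "ay": 0, "az": 0, "claw": -1}]}}

```text
clock: 16.52
tcp_pos: [0.4556, -0.0802, 0.2845]
ee_rot: [0.603, 0.677, -0.28, 0.315]
force: [-0.3, -0.6, 0.3]
gripper_width: 0.0853
```

```bash
cat > ov2.py <<'E'
from h import *
import sys
cx,cy,cz,tx,ty=map(float,sys.argv[1:6]);tag,out=sys.argv[6:8]  # taper point, axis tilt x,y comps
ax=np.array([tx,ty,1]);ax/=np.linalg.norm(ax);e=np.cross(ax,[0,1,0]);e/=np.linalg.norm(e);f=np.cross(ax,e)
t=np.linspace(0,2*np.pi,40);ims=[]
for n,(x0,y0,x1,y1) in [('t',(325,190,390,265)),('s',(245,200,323,290))]:
    d=load(n+tag);k=450/(y1-y0)
    im=cv2.resize(d['img'][y0:y1,x0:x1],None,fx=k,fy=k,interpolation=cv2.INTER_CUBIC)[...,::-1].copy()
    raw=im.copy()
    for h,r in((0,.009),(-.05,.014),(.021,.028),(.025,.028),(.062,.013)):
        P=np.array([cx,cy,cz])+ax*h+r*(np.cos(t)[:,None]*e+np.sin(t)[:,None]*f)
        q=((proj(d,P)-[x0,y0]+.5)*k).astype(int);cv2.polylines(im,[q],True,(0,255,0),1)
    ims.append(im)
cv2.imwrite(out,np.hstack(ims))
E
python3 - <<'E'
from h import *
o=robot.get_obs();print(o['force'],o['tcp_pos'],o['gripper_width'])
for k in('scene','wrist','top'): grab(k,k[0]+'14')
E
python3 ov2.py .465 -.160 .130 0 0 14 pics/f1.png
```

```text
[-0.254  -0.6206  0.2932] [ 0.4556 -0.0802  0.2845] 0.08529905604364482
```

View pics/f1.png

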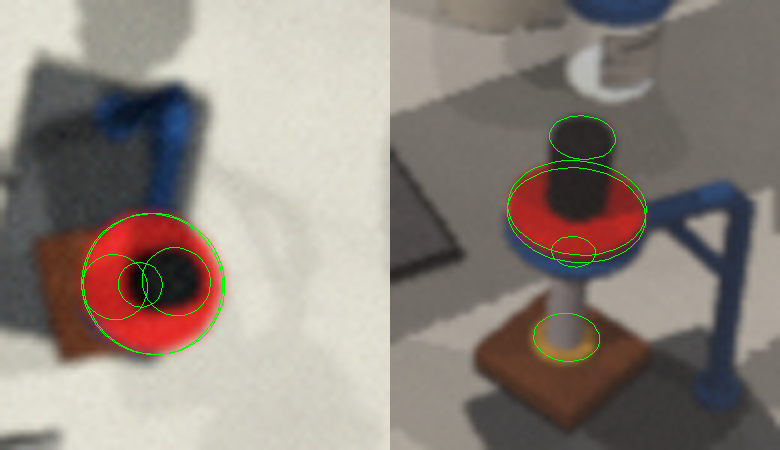

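View pics/w14.png

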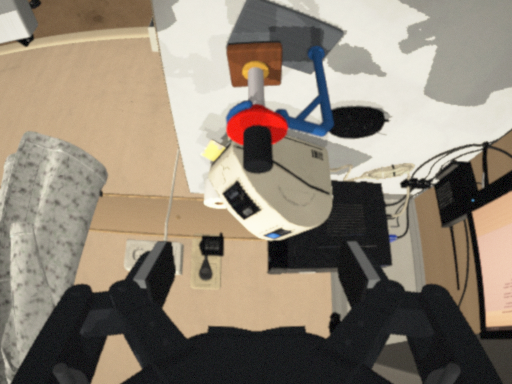

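{"name": "step_arm", "arguments": {"moves": [{"dx": 0, "dy": 0, "dz": 0, "ax": 0, "ay": 0, "az": 0, "claw": -1}, {"dx": 0, "dy": 0, "dz": 0, "ax": 0, "ay": 0, "az": 0, "claw": -1}, {"dx": 0, "dy": 0, "dz": 0, "ax": 0, "ay": 0, "az": 0, "claw": -1}, {"dx": 0, "dy": 0, "dz": 0, "ax": 0, "ay": 0, "az": 0, "claw": -1}]}}

```text
clock: 17.18
tcp_pos: [0.4557, -0.0804, 0.2848]
ee_rot: [0.603, 0.677, -0.28, 0.315]
force: [0.7, -0.4, 0.1]
gripper_width: 0.0857
```

```bash
python3 - <<'E'
from h import *
for k in('scene','wrist','top'): grab(k,k[0]+'15')
a=load('s14')['img'].astype(int);b=load('s15')['img'].astype(int)
print(np.abs(a-b)[200:300,240:330].mean())
ims=[]
for n,(x0,y0,x1,y1) in [('t',(335,210,380,255)),('s',(260,215,305,290))]:
    d=load(n+'15');ims.append(cv2.resize(d['img'][y0:y1,x0:x1],(400 if n=='t' else 360,400 if n=='t' else 600),interpolation=cv2.INTER_CUBIC)[...,::-1])
cv2.imwrite('pics/f2t.png',ims[0]);cv2.imwrite('pics/f2s.png',ims[1])
E
```

```text
1.0336666666666667
```

View pics/f2t.png

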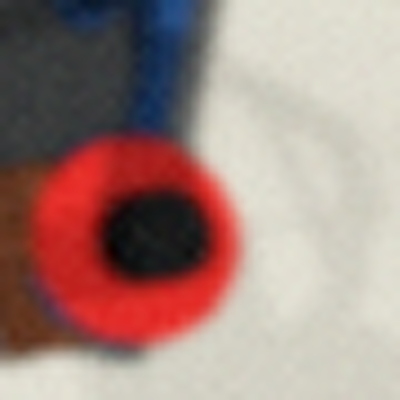

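View pics/f2s.png

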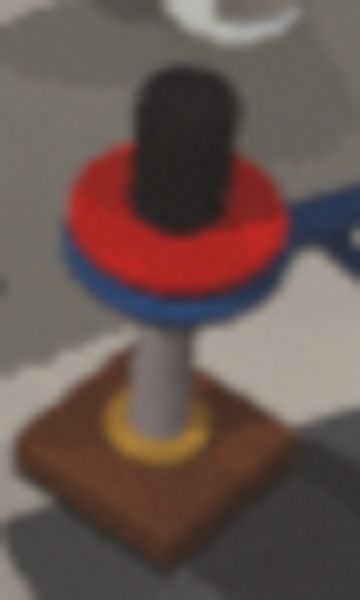

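```bash
python3 - <<'E'
from h import *
from scipy.optimize import least_squares
T=load('t15');S=load('s15')
obs=[(T,.025,np.array([137,239.5])/8.89+[335,210]-.5),(T,.062,np.array([162,235.5])/8.89+[335,210]-.5),
(S,.025,np.array([179,210])/8+[260,215]-.5),(S,.062,np.array([188,97])/8+[260,215]-.5),(S,-.05,np.array([158,425])/8+[260,215]-.5)]
def f(p):
    ax=np.array([p[3],p[4],1]);ax/=np.linalg.norm(ax)
    return np.concatenate([(proj(d,p[:3]+ax*h)[0]-q) for d,h,q in obs])
r=least_squares(f,[.465,-.16,.13,0,0]);print(r.x,r.fun.round(2))
E
python3 - <<'E'
E

```

```text
[ 0.4648 -0.1594  0.129   0.0286  0.0184] [-0.24  0.13  0.27 -0.2  -0.16  0.05 -0.04 -0.06  0.12  0.03]
```

```bash
python3 - <<'E'
from h import *
a=load('t15')['img'].astype(int);b=load('top0')['img'].astype(int)
print('bystander diff',np.abs(a-b)[130:200,140:290].mean())
print(robot.close_job())
E
```

```text
bystander diff 44.193333333333335
the job is handed in; nothing more can be done
None
```

View pics/t15.png

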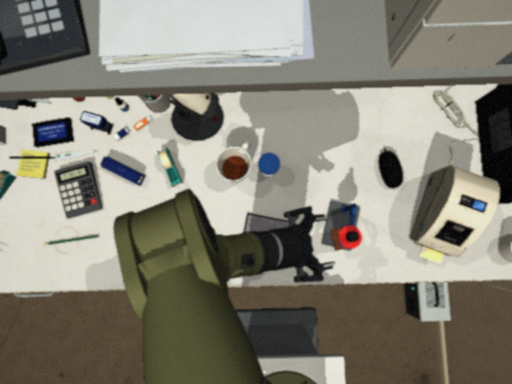

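View pics/s15.png

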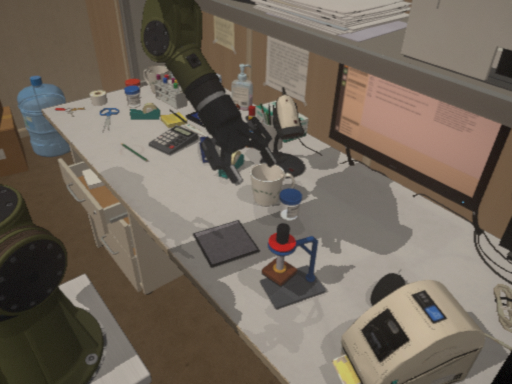

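The stamp is hanging in the rack's cup and the job was handed in at about 17 s. No verdict was reported, so the results below are my own measurements.

- **Blotter:** I picked the stamp up by its knob, turned it upright, set it down face down and let go for about 0.8 s. The top camera put it within about 1 mm of the pad's middle.
- **Rack:** I took it again by the knob, brought the neck in through the gap without any force showing, and lowered it until it touched. I then opened the gripper and backed away.
- **Final fit:** A fit to hand-read points in the scene and top pictures puts the taper end at (0.4648, -0.1594, 0.129). My estimate of the seat is (0.465, -0.160, 0.130), so it is about 1 mm off, with calibration good to about 2 mm. The stamp leans about 0.03 rad. Two scene pictures about 0.6 s apart showed no movement.
- **Clearance:** The gripper is about 130 mm away from the stamp, open, and touching nothing.
- **Bystanders:** The mug, tape dispenser and jar look to be where they started in the top picture (mug near pixel 235,165; jar 269,163; dispenser 168,168).

**Check that disagreed:** an automatic before/after image difference over the bystanders gave a large value of 44. I put this down to the arm and its shadow covering that area, and relied on looking at the picture instead, which I did only after handing in.

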